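# Pour-point check: draw the test jar and hold it level

## Task

Do the no-flow check on the sample in the cooling bath: draw the tall corked test jar straight up out of its well until it is clear, then turn it on its side and hold it level and still, about 10 cm or more above the top of the bath, for some five seconds to see whether the sample moves. Finish while still holding it level up there - do not put it back or let go - and leave the dropper bottle and the plug in the other wells, and the things standing around, undisturbed.

Things in the scene. Friction and masses are not known exactly. Their poses are not given: they have to be found in the camera images.
- test_jar: straight glass jar 34 mm across, pale set wax in its lower two thirds; glass 0 to 112 mm above the foot, cork on to 126 mm (33 mm across). Cork seat ring 42 mm across from 26 to 33 mm. 0.08 to 0.16 kg, centre of mass about 60 mm up. Origin: centre of the foot; z along the jar to the cork. Stands loose in a well, 66 mm (glass 52, cork 14) above the bath's top
- jar_bottom (a point): centre of the jar's foot (the jar's origin), 60 mm below the bath's top at the start; the seat ring has 2 mm of room all round in the well, so draw straight up at least 60 mm to clear
- jar_mid (a point): point on the jar's axis halfway up the glass, 56 mm above the foot
- cooling_bath: white and steel bench bath, cannot move: 150 mm in x, y from -197 to +142 mm; flat steel top 100 mm above the worktop, rim 2 mm higher; grey control head 114 mm high from y = -197 to -142. Origin: underside, below the middle well; display on the -x face. Three upright round wells at x = 0, y = -90, 0, +90 mm, 46 mm across, 60 mm deep (floor at 40 mm); jar, bottle and plug in varying order
- dropper: amber dropper bottle, 34 mm across, 98 mm high, standing in another well; its black dropper, 20 mm across, stands 38 mm above the bath's top. Leave alone. Origin: centre of its underside, z up
- well_plug: grey plastic plug in the third well: flange 58 mm across and 6 mm thick lying on the bath's top, black knob 22 mm across up to 24 mm above the bath's top. Leave alone. Origin: centre of the spigot's underside, 20 mm below the flange, z up
- beaker: glass beaker with green oil, 74x82x94 mm, on the worktop behind and left of the bath; leave alone. Origin: centre of its underside
- tin_a: aluminium balm tin, 55 mm across, 24 mm high, filled, on the worktop at the left; leave alone. Origin: centre of its underside
- tin_b: aluminium balm tin, 55 mm across, 24 mm high, empty, on the worktop at the left; leave alone. Origin: centre of its underside
Mind the look-alikes: they are no part of the job. Of the things like the test_jar, leave any that is pink; of the rest the larger one is meant.

How it is judged:
On the way, in this order (a step that is already met when the one before it is completed fails the run):
1. the jar is drawn out of its well, its foot above the bath's top, held by the fingers and still upright (within 17 degrees) (height (world z) of jar_bottom above 0.105 m and angle between test_jar's own z axis and vertical below 0.3 rad and contact force between the fingers and test_jar above 1 N and contact force between test_jar and cooling_bath below 0.05 N), for 0.05 s.
2. the jar is held level (within 15 degrees) and still, its middle at least 80 mm above the bath's top, for 4 s (angle between test_jar's own z axis and vertical between 1.309 and 1.833 rad and height (world z) of jar_mid above 0.18 m and contact force between the fingers and test_jar above 1 N and contact force between test_jar and cooling_bath below 0.05 N and linear speed of test_jar below 0.03 m/s and angular speed of test_jar below 0.25 rad/s), for 4 s.
At the end, for the whole second after the job is handed in: The jar is held by the fingers alone, lying level within 15 degrees (either way round), at rest, the middle of its glass more than 180 mm above the worktop (80 mm above the bath's top), not touching the bath; the dropper bottle and the plug are still in their wells (within 25 mm) (all of step 2 and distance of each of dropper, well_plug from where it was at the start of the episode below 0.025 m); the arm keeps its last pose, push and grip.
It fails at once if the dropper bottle or the plug in the other wells is disturbed (moved more than 25 mm) (distance of any of dropper, well_plug from where it was at the start of the episode above 0.025 m).
It fails at once if a bystander on the worktop is shoved (more than 40 mm) (distance of any of beaker, tin_a, tin_b from where it was at the start of the episode above 0.04 m).
It also fails if it takes over 45 s, if anything falls off the work surface, if the arm or the gripper's body presses on something with over 40 N, if the wrist force passes 120 N, or if a joint passes its speed limit or range.

## Robot

A 6-joint arm with a two-finger parallel gripper is mounted at the origin on a cart in front of the work surface, level with it; the furniture and walls round the work are solid. World frame = base frame: x ahead of the robot, y to its left, z up, the work surface at z = 0. Lengths are in m, angles in rad, forces in N, time in s.
With the tool pointing down it reaches from about 0.3 to 0.875 m from the base axis. Payload 6.4 kg.
Tool frame: the origin (TCP) lies midway between the tips of the shut fingers; the grasp point (between the pads) lies 19 mm behind it; z points along the fingers, y is the line along which they close (so a half turn about z gives the same grasp; the last joint's range is limited). The gripper opens to 85 mm and grips with 20 to 120 N. Pads are 22 mm wide; open, the fingers measure 114 mm over their backs; the gripper's body (76 mm by 85 mm) begins 54 mm behind the grasp point. The pads swing forward as they close: fully open they stand 13 mm farther back than shut.
Start: joints at [1.123, 0.181, 1.607, -0, 1.354, -0.206], TCP at [0.138, 0.558, 0.231] pointing down, gripper open.
Joint ranges: [-2.99, 2.99], [-0.89, 2.07], [0.3, 2.58], [-1.14, 4.28], [0, 2.63], [-3.12, 3.12]. Speed limits (rad/s): [2.57, 2.57, 3.01, 3.14, 3.14, 3.14].

## Interface

Orientations are given as a unit quaternion [w, x, y, z].
In Python, from bench import ctrl gives the robot as it stands. The module is installed in compiled form; this text tells all that it offers.
- The arm moves only by the tool move_arm, never from a script. Its argument "plan" is one flat list of numbers, 6 for each row, row after row: the shift along the world's x, y, z in units of 50 mm (1.0 is 50 mm), then the turn, a rotation vector about the world's x, y, z in rad. A call has 1 to 10 rows; each row is the pose to reach, as a shift and turn from the pose commanded when the call began; what a row does not reach only later rows make up. A row lasts 1/8 s, in which the tool goes at most 62.5 mm and 10.7 degrees, less where a joint would pass 70% of its speed; a pose out of reach is approached as far as the arm can. A call with a gripper value outside its range is refused whole. "grip" is the finger opening in mm, from 0 to 85.4, set as the call begins (left out, the last holds). The fingers move at their own pace and stop on an object; the grip force is fixed at half the most. Time passes only in rows, so rows that repeat a pose let the fingers close. It gives the time, the measured TCP pose, the force, the opening and the grip force at its end, in the units of the state.
- ctrl.get_obs(): the state, without advancing time (a new reading comes with each control period).
- ctrl.camera(name): name is "scene" or "top" or "wrist"; returns a dict with "pixels" (400x640x3 uint8, red, green, blue), "fx", "fy", "cx", "cy" (pixels), "origin" and "attitude" of the camera in the world. Camera axes: x right, y down, z forward; pixel columns grow to the right and rows downward; lengths in m; the calibration is good to about 2 mm. A picture is of the moment at which its call begins. There is no depth.
- ctrl.hand_in(): hands the job in; it is judged then, once.
The state is a dict: "time_s": time; "q": joint angles; "dq": joint speeds; "joint_efforts": joint torques, N m; "eef_pos": TCP position; "eef_rot": TCP orientation; "wrist_force": force on the tool from outside, world axes, zero at the start; "torque": the same for the moment, N m; "opening": opening from 0.0 (shut) to 1.0 (fully open); "grasp_force": force on a finger pad.
Only numpy, scipy, OpenCV 4.12 (cv2) and the standard library are available. Lean on these libraries where they do the work, as an engineer would, in place of code of your own. Each camera call takes 0.05 s, during which the arm holds its last target. There are 200 camera calls.

## Working session

There is one attempt and no reset: what is moved stays moved. The work goes in short steps, Python scripts to look and compute and a tool call to move; the robot and the scene stay as the last step left them, time stands still between calls to the robot, and variables do not carry over. Pictures are saved under pics/ and viewed, at most 10 in all, crops included, and the job is handed in when it is done.

Besides the shell and the picture viewer there is one more tool, called after ">>>" as a command line: name --argument value ..., lists and objects as JSON in quotes. move_arm: Moves the arm, as the interface text tells. Its arguments: {"type":"object","properties":{"plan":{"type":"array"},"grip":{"type":"number"}},"required":["plan"]}

```bash
mkdir -p pics
cat > h.py <<'E'
from bench import ctrl
import numpy as np, cv2
from scipy.spatial.transform import Rotation as R
def rot(a):
    a=np.array(a,float)
    return a if a.shape==(3,3) else R.from_quat(np.r_[a[1:],a[0]]).as_matrix()
def cam(n,f=None):
    c=ctrl.camera(n)
    if f: cv2.imwrite(f,c['pixels'][:,:,::-1])
    return c
def ray(c,u,v,z):
    d=rot(c['attitude'])@np.array([(u-c['cx'])/c['fx'],(v-c['cy'])/c['fy'],1]);o=np.array(c['origin'])
    return o+d*(z-o[2])/d[2]
def proj(c,p):
    q=rot(c['attitude']).T@(np.array(p)-c['origin']); return np.array([c['fx']*q[0]/q[2]+c['cx'],c['fy']*q[1]/q[2]+c['cy']])
E
python3 - <<'E'
from h import *
import pickle
d={n:cam(n,f'pics/{n}0.png') for n in('scene','top')}
pickle.dump(d,open('c.pkl','wb'))
for n in d: print(n,d[n]['origin'],d[n]['fx'],rot(d[n]['attitude']).round(2).tolist())
o=ctrl.get_obs();print(o['eef_pos'],o['eef_rot'],o['time_s'])
E
```

```text
scene [-0.34443362  0.74394417  0.68271027] 407.8345082358516 [[-0.48, -0.47, 0.74], [-0.88, 0.25, -0.41], [0.0, -0.85, -0.53]]
top [0.34874618 0.27061678 1.23174439] 458.6422581130702 [[-0.01, -0.99, 0.14], [-1.0, 0.01, -0.02], [0.01, -0.14, -0.99]]
[0.13744409 0.55781815 0.2304731 ] [-2.47941886e-04  1.20588657e-01  9.92702241e-01 -7.57895457e-04] 0.1
```

View pics/scene0.png

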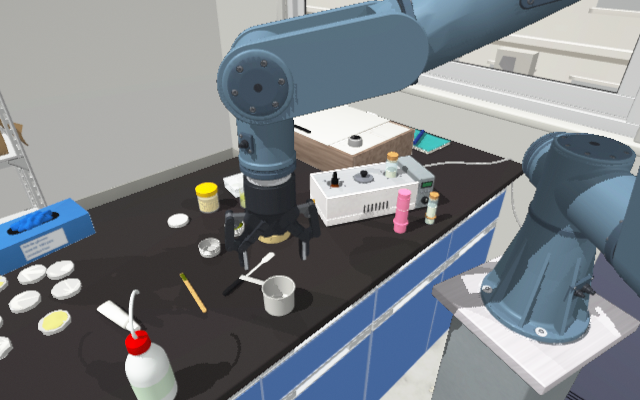

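View pics/top0.png

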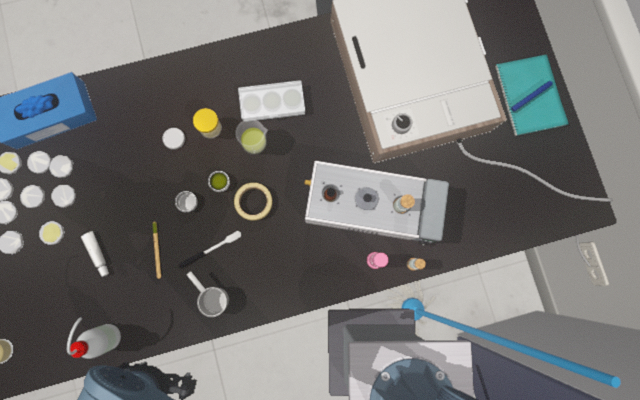

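Candidates: the corked jar in the well (scene 392,165; top 405,203), a pink one on the worktop (scene 402,210; top 377,260), and a small corked one (scene 432,207; top 416,264). The one in the bath well is larger than the small one and not pink, so it fits. I'll confirm in a crop and measure it.

Run:
```python
from h import *
import pickle
d=pickle.load(open('c.pkl','rb'))
a=d['scene']['pixels'][140:240,310:450,::-1]; b=d['top']['pixels'][150:280,295:455,::-1]
a=cv2.resize(a,(560,400),interpolation=2)[:290]; b=cv2.resize(b,None,fx=3.5,fy=3.5,interpolation=2)
a=cv2.resize(d['scene']['pixels'][145:240,310:450,::-1],(420,285),interpolation=2)
b=cv2.resize(d['top']['pixels'][155:245,300:455,::-1],(465,270),interpolation=2)
im=np.zeros((555,465,3),np.uint8);im[:285,:420]=a;im[285:]=b
cv2.imwrite('pics/crop.png',im)
t=d['top']
for n,u,v,z in(('jar',406,202,.166),('plug',367,198,.124),('drop',331,192,.138),('cA',315,162,.102),('cB',448,182,.114),('cC',440,241,.114),('cD',306,221,.102),('pink',377,260,.12),('small',417,264,.1)):print(n,ray(t,u,v,z).round(3))
print(ray(d['scene'],392,156,.166))
```

```text
jar [0.495 0.033 0.166]
plug [0.512 0.119 0.124]
drop [0.525 0.207 0.138]
cA [0.608 0.244 0.102]
cB [ 0.552 -0.086  0.114]
cC [ 0.406 -0.058  0.114]
cD [0.459 0.268 0.102]
pink [0.361 0.098 0.12 ]
small [ 0.351 -0.003  0.1  ]
[0.48667158 0.04140517 0.166     ]
```

View pics/crop.png

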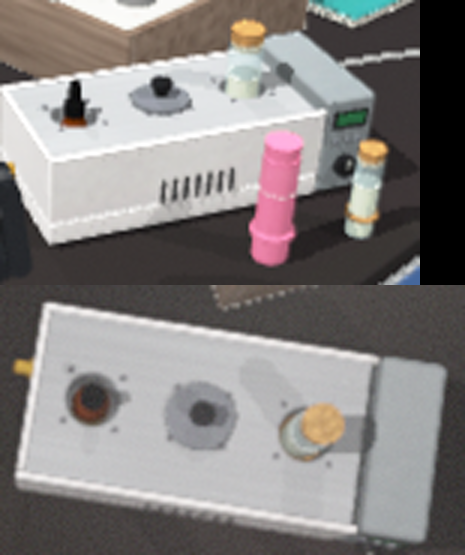

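The crop confirms it: the jar stands in the well next to the control head, cork at top (407,201). It measures about (0.496, 0.032). I'll close the fingers across the bath, which keeps them clear of the head and the plug.

>>> move_arm --plan '[3, -4, 0.6, 0, 0, -0.7, 7.16, -10.5, 0.6, 0, 0, -1.5, 7.16, -10.5, 0.6, 0, 0, -1.5, 7.16, -10.5, 0.6, 0, 0, -1.5, 7.16, -10.5, 0.6, 0, 0, -1.5, 7.16, -10.5, 0.6, 0, 0, -1.5, 7.16, -10.5, 0.6, 0, 0, -1.5, 7.16, -10.5, 0.6, 0, 0, -1.5, 7.16, -10.5, 0.6, 0, 0, -1.5, 7.16, -10.5, 0.6, 0, 0, -1.5]' --grip 85

```text
time_s: 1.35
eef_pos: [0.49, 0.0408, 0.2608]
eef_rot: [-0.0, 0.765, 0.644, 0.0]
wrist_force: [0.7, 0.9, -0.1]
opening: 1.0
grasp_force: 0.0
```

>>> move_arm --plan '[0, 0, 0, 0, 0, 0, 0, 0, 0, 0, 0, 0]'

```text
time_s: 1.6
eef_pos: [0.4887, 0.0429, 0.2602]
eef_rot: [-0.001, 0.765, 0.644, -0.0]
wrist_force: [0.1, -1.1, -0.2]
opening: 0.996
grasp_force: 0.0
```

Run:
```python
from h import *
import pickle
c=cam('wrist','pics/w1.png'); s=cam('scene'); pickle.dump((c,s),open('c2.pkl','wb'))
print(c['origin'],rot(c['attitude']).round(2).tolist(),c['fx'])
print(proj(c,(.496,.032,.166)),proj(c,(.496,.032,.1)),proj(s,(.496,.032,.166)))
o=ctrl.get_obs();print(o['eef_pos'],rot(o['eef_rot']).round(3).tolist())
```

```text
[0.50081362 0.10987972 0.40349846] [[0.99, -0.17, -0.05], [-0.17, -0.95, -0.26], [-0.0, 0.27, -0.96]] 281.2282944935324
[334.02876599 213.90700845] [332.05930959 195.49204747] [392.61666905 154.09265841]
[0.48852308 0.0438436  0.26051329] [[0.169, 0.986, -0.001], [0.986, -0.169, 0.0], [0.0, -0.001, -1.0]]
```

View pics/w1.png

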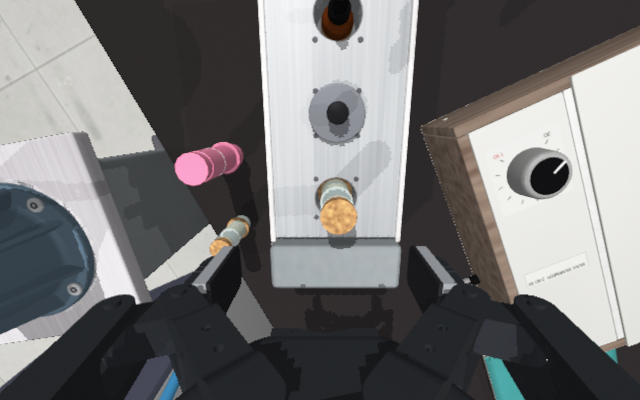

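The wrist view shows the cork centre at (339,216) and the well at about (336,190), so the jar axis is at about (0.4995, 0.031). I'll line up, go down and grip.

>>> move_arm --plan '[0.22, -0.26, 0, 0, 0, 0, 0.22, -0.26, 0, 0, 0, 0, 0.22, -0.26, -0.8, 0, 0, 0, 0.22, -0.26, -1.6, 0, 0, 0, 0.22, -0.26, -2.3, 0, 0, 0, 0.22, -0.26, -2.9, 0, 0, 0, 0.22, -0.26, -2.97, 0, 0, 0, 0.22, -0.26, -2.97, 0, 0, 0, 0.22, -0.26, -2.97, 0, 0, 0]'

```text
time_s: 2.82
eef_pos: [0.5015, 0.0296, 0.1139]
eef_rot: [0.001, 0.765, 0.644, 0.001]
wrist_force: [-0.2, 0.0, -0.0]
opening: 0.996
grasp_force: 0.0
```

>>> move_arm --plan '[0, 0, 0, 0, 0, 0, 0, 0, 0, 0, 0, 0, 0, 0, 0, 0, 0, 0, 0, 0, 0, 0, 0, 0, 0, 0, 0, 0, 0, 0, 0, 0, 0, 0, 0, 0, 0, 0, 0, 0, 0, 0, 0, 0, 0, 0, 0, 0]' --grip 20

```text
time_s: 3.82
eef_pos: [0.5003, 0.0297, 0.1128]
eef_rot: [0.0, 0.765, 0.644, -0.0]
wrist_force: [-2.5, 0.1, 5.1]
opening: 0.382
grasp_force: 59.1
```

Gripped: opening about 33 mm, force 59 N. Drawing it straight up now.

>>> move_arm --plan '[0, 0, 0.2, 0, 0, 0, 0, 0, 0.5, 0, 0, 0, 0, 0, 0.9, 0, 0, 0, 0, 0, 1.3, 0, 0, 0, 0, 0, 1.7, 0, 0, 0, 0, 0, 2.1, 0, 0, 0, 0, 0, 2.5, 0, 0, 0, 0, 0, 2.8, 0, 0, 0, 0, 0, 3, 0, 0, 0, 0, 0, 3, 0, 0, 0]'

```text
time_s: 5.08
eef_pos: [0.5006, 0.0297, 0.263]
eef_rot: [0.0, 0.765, 0.644, 0.0]
wrist_force: [-0.2, 0.4, -1.5]
opening: 0.383
grasp_force: 59.5
```

Run:
```python
from h import *
a=cam('scene')['pixels'][60:240,280:460,::-1]; b=cam('wrist')['pixels'][:,:,::-1]
im=np.zeros((400,800,3),np.uint8); im[:,:400]=cv2.resize(a,(400,400),interpolation=2); im[:,400:]=b[:,120:520]
cv2.imwrite('pics/lift.png',im)
```

```text
(no output)
```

View pics/lift.png

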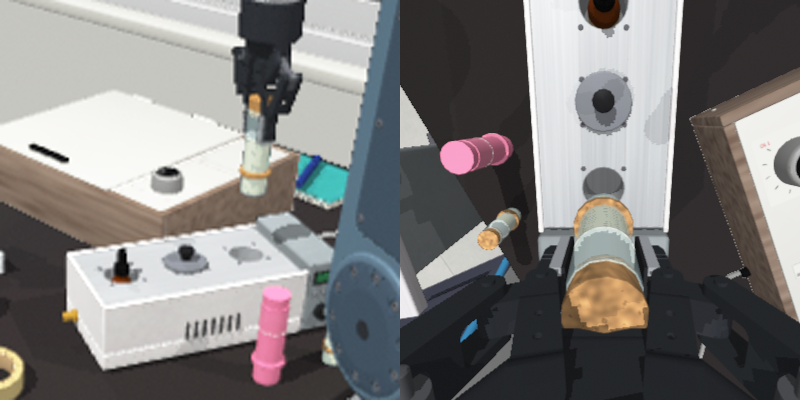

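The jar is clear and upright, with its well empty below. Raising and tilting it forward in the arm's plane.

>>> move_arm --plan '[0.1, 0, 0.4, 0.005, -0.08, 0, 0.2, 0, 0.8, 0.013, -0.22, 0, 0.3, 0, 1.2, 0.022, -0.37, 0, 0.4, 0, 1.6, 0.031, -0.52, 0, 0.5, 0, 2, 0.04, -0.67, 0, 0.6, 0, 2.3, 0.049, -0.82, 0, 0.7, 0, 2.5, 0.058, -0.97, 0, 0.8, 0, 2.7, 0.067, -1.11, 0, 0.9, 0, 2.75, 0.075, -1.24, 0, 1, 0, 2.75, 0.08, -1.33, 0]'

```text
time_s: 6.42
eef_pos: [0.5493, 0.0306, 0.3985]
eef_rot: [0.365, 0.604, 0.509, 0.493]
wrist_force: [-0.5, 1.0, -0.9]
opening: 0.385
grasp_force: 59.7
```

>>> move_arm --plan '[0, 0, 0, 0.006, -0.1, 0, 0, 0, 0, 0.011, -0.19, 0, 0, 0, 0, 0.014, -0.24, 0, 0, 0, 0, 0.014, -0.24, 0, 0, 0, 0, 0.014, -0.24, 0]'

```text
time_s: 7.05
eef_pos: [0.55, 0.031, 0.3996]
eef_rot: [0.418, 0.543, 0.46, 0.564]
wrist_force: [0.2, -0.5, -0.8]
opening: 0.381
grasp_force: 59.8
```

Run:
```python
from h import *
a=cam('scene')['pixels'][20:220,280:480,::-1]; b=cam('wrist')['pixels'][:,:,::-1]
im=np.zeros((400,800,3),np.uint8); im[:,:400]=cv2.resize(a,(400,400),interpolation=2); im[:,400:]=b[:,120:520]
cv2.imwrite('pics/tilt.png',im)
o=ctrl.get_obs();print(o['time_s'],o['eef_pos'],rot(o['eef_rot'])[:,2],o['q'])
```

```text
7.15 [0.55010918 0.03098401 0.40073919] [ 0.99786529  0.06434818 -0.01114368] [-0.4871699  -0.59210545  2.54845219  2.10496291  0.65454642 -1.98889078]
```

View pics/tilt.png

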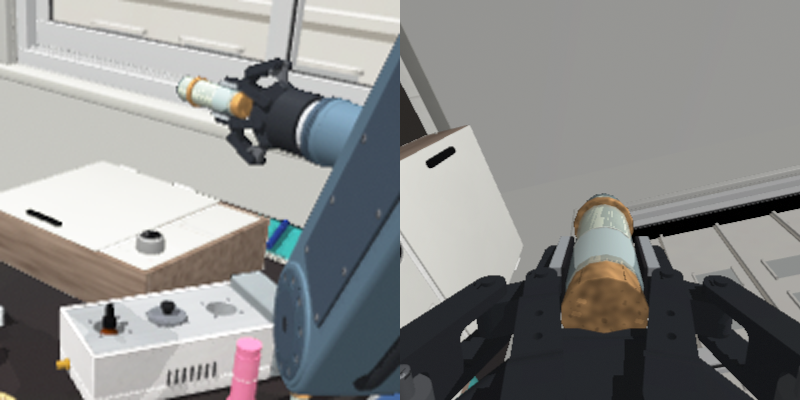

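The jar lies level along the tool and hasn't moved in the grip. The bottle and plug are in place. Holding.

>>> move_arm --plan '[0, 0, 0, 0, 0, 0, 0, 0, 0, 0, 0, 0, 0, 0, 0, 0, 0, 0, 0, 0, 0, 0, 0, 0, 0, 0, 0, 0, 0, 0, 0, 0, 0, 0, 0, 0, 0, 0, 0, 0, 0, 0, 0, 0, 0, 0, 0, 0, 0, 0, 0, 0, 0, 0, 0, 0, 0, 0, 0, 0]'

```text
time_s: 8.4
eef_pos: [0.5499, 0.0309, 0.4]
eef_rot: [0.419, 0.543, 0.459, 0.565]
wrist_force: [-0.3, -0.0, -1.9]
opening: 0.385
grasp_force: 59.8
```

>>> move_arm --plan '[0, 0, 0, 0, 0, 0, 0, 0, 0, 0, 0, 0, 0, 0, 0, 0, 0, 0, 0, 0, 0, 0, 0, 0, 0, 0, 0, 0, 0, 0, 0, 0, 0, 0, 0, 0, 0, 0, 0, 0, 0, 0, 0, 0, 0, 0, 0, 0, 0, 0, 0, 0, 0, 0, 0, 0, 0, 0, 0, 0]'

```text
time_s: 9.65
eef_pos: [0.5499, 0.0309, 0.4]
eef_rot: [0.419, 0.543, 0.459, 0.565]
wrist_force: [-0.9, -0.4, -1.2]
opening: 0.385
grasp_force: 59.8
```

>>> move_arm --plan '[0, 0, 0, 0, 0, 0, 0, 0, 0, 0, 0, 0, 0, 0, 0, 0, 0, 0, 0, 0, 0, 0, 0, 0, 0, 0, 0, 0, 0, 0, 0, 0, 0, 0, 0, 0, 0, 0, 0, 0, 0, 0, 0, 0, 0, 0, 0, 0, 0, 0, 0, 0, 0, 0, 0, 0, 0, 0, 0, 0]'

```text
time_s: 10.9
eef_pos: [0.5499, 0.0309, 0.4]
eef_rot: [0.419, 0.543, 0.459, 0.565]
wrist_force: [0.8, -0.0, -1.0]
opening: 0.387
grasp_force: 59.8
```

>>> move_arm --plan '[0, 0, 0, 0, 0, 0, 0, 0, 0, 0, 0, 0, 0, 0, 0, 0, 0, 0, 0, 0, 0, 0, 0, 0, 0, 0, 0, 0, 0, 0, 0, 0, 0, 0, 0, 0, 0, 0, 0, 0, 0, 0, 0, 0, 0, 0, 0, 0, 0, 0, 0, 0, 0, 0, 0, 0, 0, 0, 0, 0]'

```text
time_s: 12.15
eef_pos: [0.5499, 0.0309, 0.4]
eef_rot: [0.419, 0.543, 0.459, 0.565]
wrist_force: [0.1, 0.6, -2.0]
opening: 0.384
grasp_force: 59.8
```

>>> move_arm --plan '[0, 0, 0, 0, 0, 0, 0, 0, 0, 0, 0, 0, 0, 0, 0, 0, 0, 0, 0, 0, 0, 0, 0, 0, 0, 0, 0, 0, 0, 0, 0, 0, 0, 0, 0, 0, 0, 0, 0, 0, 0, 0, 0, 0, 0, 0, 0, 0, 0, 0, 0, 0, 0, 0, 0, 0, 0, 0, 0, 0]'

```text
time_s: 13.4
eef_pos: [0.5499, 0.0309, 0.4]
eef_rot: [0.419, 0.543, 0.459, 0.565]
wrist_force: [0.1, 1.0, -1.0]
opening: 0.383
grasp_force: 59.8
```

Run:
```python
from h import *
cam('wrist','pics/end.png')
o=ctrl.get_obs();print(o['time_s'],o['eef_pos'],rot(o['eef_rot'])[:,2],np.abs(o['dq']).max(),o['grasp_force'],o['opening'])
```

```text
13.45 [0.54991597 0.03090046 0.39998161] [ 0.99789703  0.06385802 -0.0111205 ] 0.0015489511389385165 59.775046706199646 0.3867768092981343
```

View pics/end.png

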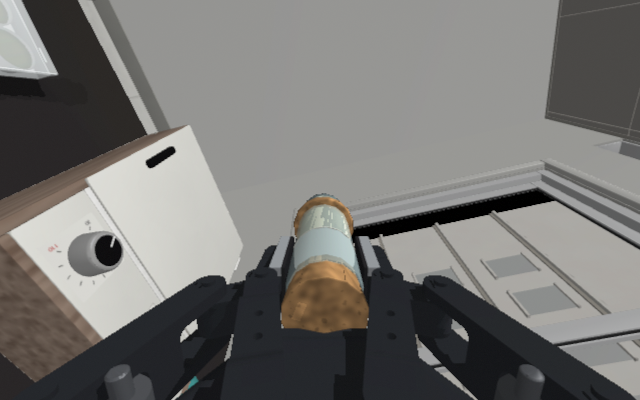

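The jar is still level and steady in the pads (cork at 325,300, foot ring at 322,205) after more than 6 s.

```bash
python3 -c "
from bench import ctrl
print(ctrl.hand_in())"
```

```text
the job is handed in; nothing more can be done
None
```

The job is handed in (no verdict came back): the jar was drawn straight up, turned level and held still for over 6 s about 30 cm above the bath's top, and is still held there; the bottle and plug were in their wells when last seen just after the tilt.

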